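# Fit the power cell into the rover's bayonet socket

### The job

Fit the blue power cell into the round bayonet socket on the little yellow-wheeled rover: line its two brass lugs up with the two slots, push it in until it sits on the socket's floor, twist it clockwise (seen from above) about 60 degrees so the lugs lock under the rim, and let go. Leave the orange cell standing where it is.

Things in the scene. Friction and masses are not known exactly. Their poses are not given: they have to be found in the camera images.
- blue_cell: Blue power cell, 0.2-0.45 kg, standing loose on the bench: body 44 mm across, 55 mm tall; on top a grip bar 44 mm long (x), 18 mm thick (y), 55 to 92 mm above the underside: grip it across y. At the foot two brass lugs, 12 mm wide, 8 mm tall, stick out along +x and -x to 38 mm from the axis. Origin: centre of underside, z up, x along bar and lugs. Ends alike: fits either way round.
- orange_cell: A second cell, of the same shape, size, origin and axes, but orange. It must stay where it stands.
- rover: Rover, fixed to the bench: 230 mm long (x), 196 mm wide, yellow-hubbed wheels 66 mm high, white deck at 56 mm. Origin on the bench below its centre. Inside the grey socket on the deck: under the 8 mm thick rim a hollow 14 mm high, where the lugs turn freely (no spring) clockwise seen from above from the slots to a stop at about 66 degrees; red marks on the rim at 60; barred the other way.
- rover_socket (a point): Centre of the socket's mouth, level with its rim's top, 78 mm above the bench; axes as the rover's, z up. Grey ring 104 mm across, mouth 56 mm across; two slots along +x and -x (white marks on the ring), 27 mm wide, reaching 45 mm from the axis: a lug passes up to 15 degrees askew, the cell some 4 mm off centre. Flat floor 22 mm below this point; the cell's underside rests on it when fully in.
There are look-alikes about, which are no part of the job. There is more than one size of the blue_cell; the job needs the largest.

How it is judged:
On the way:
1. the blue cell stands in the socket, its lugs down through the slots (horizontal distance between blue_cell and rover_socket below 0.012 m and z of blue_cell in the frame of rover_socket below -0.0165 m and angle between the x axis of blue_cell and the x axis of rover_socket, either way round below 0.6 rad), for 0.1 s.
At the end, for the whole second after the job is handed in: Blue cell released, at rest, upright within 7 degrees on the socket floor (underside 18.5 mm or more below the rim top), within 12 mm of the socket axis, turned so its lugs lie 43 degrees or more from the slots, under the rim; orange cell upright within 11 degrees and 30 mm of its start (horizontal distance between blue_cell and rover_socket below 0.012 m and z of blue_cell in the frame of rover_socket below -0.0185 m and angle between blue_cell's own z axis and vertical below 0.12 rad and angle between the x axis of blue_cell and the x axis of rover_socket, either way round above 0.75 rad and linear speed of blue_cell below 0.02 m/s and contact force between the fingers and blue_cell below 0.2 N and distance of orange_cell from where it was at the start of the episode below 0.03 m and angle between orange_cell's own z axis and vertical below 0.2 rad); the robot touches nothing.
It fails at once if the orange cell is moved by more than 30 mm or tipped (distance of orange_cell from where it was at the start of the episode above 0.03 m or angle between orange_cell's own z axis and vertical above 0.35 rad).
It also fails if it takes over 42 s, if anything falls off the work surface, if the arm or the gripper's body presses on something with over 40 N, if the wrist force passes 120 N, or if a joint passes its speed limit or range.

### The arm

A 6-joint arm with a two-finger parallel gripper is mounted at the origin on the work surface. World frame = base frame: x ahead of the robot, y to its left, z up, the work surface at z = 0. Lengths are in m, angles in rad, forces in N, time in s.
With the tool pointing down it reaches from about 0.35 to 0.775 m from the base axis. Payload 5.5 kg.
Tool frame: the origin (TCP) lies on the centre line of the jaws, within the pads' length; the fingertips stand 11 mm ahead of it and the grasp point (between the pads) lies 8 mm behind it (env.tip_extent is the distance from the TCP to the fingertips, in m); z points along the fingers, y is the line along which they close (so a half turn about z gives the same grasp; the last joint's range is limited). The gripper opens to 85 mm and grips with 20 to 120 N. Pads are 22 mm wide; open, the fingers measure 114 mm over their backs; the gripper's body (76 mm by 85 mm) begins 54 mm behind the grasp point. The pads swing forward as they close: fully open they stand 13 mm farther back than shut.
Start: joints at [-0.14, 0.313, 0.046, 1.304, 0, 1.431], TCP at [0.575, -0, 0.212] pointing down, gripper open.
Joint ranges: [-2.76, 2.76], [-0.86, 1.69], [-1.03, 1.26], [-2.2, 2.34], [-1.47, 1.5], [-3.14, 3.14]. Speed limits (rad/s): [2.57, 2.57, 3.14, 3.14, 3.14, 3.14].

### API

Orientations are given as a unit quaternion [w, x, y, z].
In Python, from workcell import env gives the robot as it stands.
- The arm moves only by the shell command python3 -m jog 'ROWS' [FORCE]. ROWS is JSON, a list of rows, each a list of 5 numbers: the gripper's target within -1 to 1 (shut at 1, half-way at 0, fully open at -1), then the shift along the tool's x, y, z in m, then the turn about the tool's z in degrees. In form: [[fingers, tx, ty, tz, turn], ...]. A call has 1 to 5 rows; each row shifts and turns the commanded pose from where the row before left it, along the tool's axes as they then stand; what a row does not reach is not made up. A row lasts 1/12 s, in which the tool goes at most 41.7 mm and 7.16 degrees, less where a joint would pass 70% of its speed; a pose out of reach is approached as far as the arm can. A call is refused whole if a number of a shift passes 0.0417 or a number of a turn 7.16, either way. A call with a gripper value outside its range is refused whole. The fingers move at their own pace and stop on an object; FORCE is the grip in N (left out, the last holds). Time passes only in rows, so rows that do not move let the fingers close. It gives the time, the measured TCP pose, the force, the opening and the grip force at its end, in the units of the state.
- env.get_state(): the state, without advancing time (a new reading comes with each control period).
- env.read_camera(name): name is "scene" or "side" or "wrist"; returns a dict with "img" (480x640x3 uint8, red, green, blue), "fov_y" (degrees; the focal length in pixels is half the picture's height over the tangent of half this angle, whatever the lens; pixels are square), "cx", "cy" (the principal point, pixels), "T" (4x4, takes a point from camera to world coordinates). Camera axes: x right, y up, looking along -z (the intrinsics and any distortion apply to the point x, -y, -z); pixel columns grow to the right and rows downward; lengths in m; the calibration is good to about 2 mm. A picture is of the moment at which its call begins. There is no depth.
- env.hand_in(): hands the job in; it is judged then, once.
The state is a dict: "clock": time; "joint_pos": joint angles; "qvel": joint speeds; "tau": joint torques, N m; "tcp_pos": TCP position; "orientation": TCP orientation; "wrist_force": force on the tool from outside, world axes, zero at the start; "ft_torque": the same for the moment, N m; "finger_gap": finger opening in m; "grip_force": force on a finger pad.
Only numpy, scipy, OpenCV 4.12 (cv2) and the standard library are available. Lean on these libraries where they do the work, as an engineer would, in place of code of your own. Each camera call takes 0.05 s, during which the arm holds its last target. There are 200 camera calls.

## Working session

There is one attempt and no reset: what is moved stays moved. The work goes in short steps, Python scripts to look and compute and a shell command to move; the robot and the scene stay as the last step left them, time stands still between calls to the robot, and variables do not carry over. Pictures are saved under pics/ and viewed, at most 10 in all, crops included, and the job is handed in when it is done.

```bash
ls; mkdir -p pics; cat > h.py <<'E'
import numpy as np, cv2
from workcell import env
def snap(name,fn=None):
    c=env.read_camera(name)
    if fn: cv2.imwrite('pics/'+fn,c['img'][:,:,::-1])
    return c
def ray(c,u,v,z):
    f=240/np.tan(np.radians(c['fov_y'])/2)
    T=np.array(c['T']); d=T[:3,:3]@np.array([(u-c['cx'])/f,-(v-c['cy'])/f,-1]); o=T[:3,3]
    return o+d*(z-o[2])/d[2]
def proj(c,p):
    f=240/np.tan(np.radians(c['fov_y'])/2)
    T=np.array(c['T']); q=T[:3,:3].T@(np.array(p)-T[:3,3])
    return c['cx']+f*q[0]/-q[2], c['cy']-f*q[1]/-q[2]
E
python3 - <<'E'
from h import *
for n in ('scene','side','wrist'):
    c=snap(n,n+'0.png'); print(n,c['fov_y'],c['cx'],c['cy'],np.round(c['T'],3).tolist(),[k for k in c])
print(env.get_state())
E
```

```text
pics
scene 43.38896352330721 321.82511560692643 237.88478679731872 [[-0.632, -0.487, 0.603, 1.114], [0.775, -0.387, 0.499, 0.468], [-0.01, 0.782, 0.623, 0.688], [0.0, 0.0, 0.0, 1.0]] ['img', 'fov_y', 'cx', 'cy', 'T']
side 52.096341693864765 321.79346540591774 229.89935587898495 [[0.985, 0.11, -0.131, 0.449], [-0.172, 0.611, -0.773, -0.529], [-0.005, 0.784, 0.621, 0.505], [0.0, 0.0, 0.0, 1.0]] ['img', 'fov_y', 'cx', 'cy', 'T']
wrist 63.905612639175345 321.11192170578516 240.15951673452278 [[1.0, -0.0, 0.001, 0.574], [-0.0, 0.962, 0.272, 0.068], [-0.001, -0.272, 0.962, 0.374], [0.0, 0.0, 0.0, 1.0]] ['img', 'fov_y', 'cx', 'cy', 'T']
{'clock': 0.15, 'joint_pos': array([-1.39632218e-01,  3.13850190e-01,  4.52584017e-02,  1.30361603e+00,
        2.85182852e-05,  1.43121962e+00]), 'qvel': array([ 0.00168898, -0.00083093,  0.00214973, -0.00053594, -0.00080733,
       -0.00051456]), 'tau': array([ 1.76330479e-03, -4.81067133e+01,  2.98815805e+01,  1.39078675e-02,
       -1.10673584e-04, -5.56924022e-05]), 'tcp_pos': array([5.74593831e-01, 3.81328945e-05, 2.11308608e-01]), 'orientation': array([-5.72205342e-04,  7.07126239e-01,  7.07086970e-01, -4.13352611e-04]), 'wrist_force': array([-0.03383766, -0.44906338, -0.0801887 ]), 'ft_torque': array([-0.01818138, -0.00379444,  0.0137887 ]), 'grip_force': 0.0, 'finger_gap': 0.08556024032949214}
```

View pics/scene0.png

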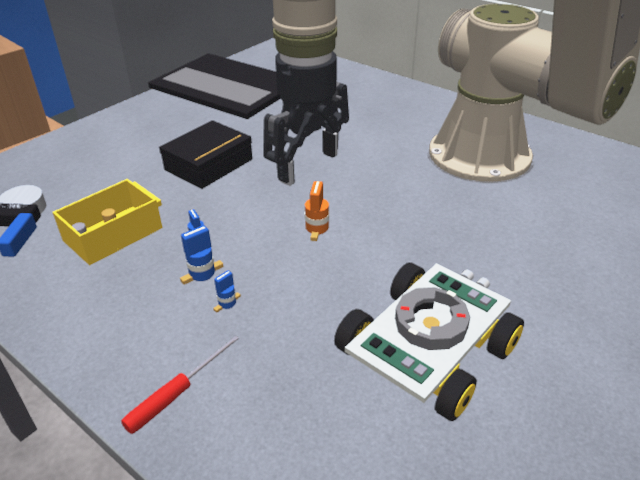

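View pics/side0.png

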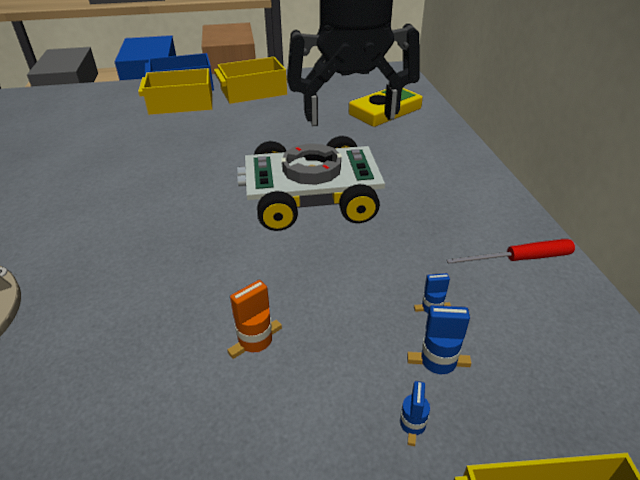

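Scene view: blue cells at (200,255) large, (226,290) small, (193,220) small. Seen from the side they are at (441,340) large, (436,292) small and (415,408) small. Orange is at (317,210) / (253,320), and the socket at (432,317) / (312,162). Other blue things are the marker at (17,235) and the bins in the background. I choose the large one, scene (200,255) / side (441,340).

```bash
python3 - <<'E'
from h import *
c={n:snap(n) for n in('scene','side')}
def blobs(n,lo,hi,box,mn=5):
    x0,y0,x1,y1=box; h=cv2.cvtColor(c[n]['img'],cv2.COLOR_RGB2HSV)
    m=cv2.inRange(h,np.array(lo),np.array(hi)); k=np.zeros_like(m);k[y0:y1,x0:x1]=m[y0:y1,x0:x1]
    N,_,s,ce=cv2.connectedComponentsWithStats(k)
    return [(s[i][4],ce[i],s[i][:4].tolist()) for i in range(1,N) if s[i][4]>=mn]
for nm,lo,hi,z,bx in [('red',(0,120,100),(8,255,255),.078,{'scene':(390,280,480,350),'side':(280,140,345,185)}),
  ('brass',(12,100,90),(28,255,255),.005,{'scene':(170,250,245,320),'side':(400,345,480,450)}),
  ('obrass',(16,100,90),(28,255,200),.005,{'scene':(300,225,335,245),'side':(225,315,290,360)}),
  ('cream top',(0,0,200),(180,70,255),.092,{'scene':(180,205,215,260),'side':(425,300,475,330)}),
  ('blue',(105,120,60),(125,255,255),.05,{'scene':(165,200,245,315),'side':(390,270,480,440)})]:
  for n in c:
    for a,ce,b in blobs(n,lo,hi,bx[n]): print(nm,n,a,np.round(ce,1),b,np.round(ray(c[n],*ce,z),4))
a=cv2.resize(c['scene']['img'][195:325,160:260],None,fx=4,fy=4,interpolation=cv2.INTER_CUBIC)
b=cv2.resize(c['side']['img'][135:240,235:390],None,fx=3,fy=3,interpolation=cv2.INTER_CUBIC)
o=np.zeros((520,800,3),np.uint8);o[:520,:400]=a;o[:315,400:800]=b[:,30:430];cv2.imwrite('pics/crop1.png',o[:,:,::-1])
E
```

```text
red scene 23 [404.7 307.8] [401, 306, 8, 4] [0.5737 0.1717 0.078 ]
red scene 25 [461. 315.] [457, 314, 9, 3] [0.5366 0.2407 0.078 ]
red side 15 [298.1 148.5] [296, 147, 5, 4] [0.5376 0.2394 0.078 ]
red side 17 [325.5 166.4] [323, 165, 6, 4] [0.5745 0.1704 0.078 ]
brass scene 58 [217.8 264.5] [214, 261, 9, 9] [ 0.6217 -0.1727  0.005 ]
brass scene 75 [186.  278.6] [181, 274, 12, 10] [ 0.68   -0.1881  0.005 ]
brass scene 21 [236.9 295. ] [235, 293, 5, 6] [ 0.6546 -0.0926  0.005 ]
brass scene 33 [217.5 308.1] [214, 305, 8, 7] [ 0.6949 -0.0955  0.005 ]
brass side 166 [414.5 357.5] [408, 352, 14, 12] [ 0.6234 -0.1764  0.005 ]
brass side 156 [463.7 360.8] [457, 355, 14, 12] [ 0.6812 -0.1916  0.005 ]
brass side 92 [411.4 439.1] [408, 433, 8, 13] [ 0.5867 -0.2769  0.005 ]
obrass scene 25 [314.5 237.6] [311, 232, 8, 9] [ 0.4604 -0.0898  0.005 ]
obrass side 107 [275.3 326.2] [271, 320, 11, 14] [ 0.4592 -0.0965  0.005 ]
obrass side 162 [236.  349.9] [228, 342, 17, 17] [ 0.4068 -0.126   0.005 ]
cream top scene 17 [192.9 212.6] [191, 209, 5, 8] [ 0.619  -0.2217  0.092 ]
cream top scene 50 [193.9 2
[... 156 characters left out ...]
186, 209, 19, 24] [ 0.6011 -0.2479  0.05  ]
blue scene 845 [197.4 247.2] [181, 227, 31, 39] [ 0.645  -0.1896  0.05  ]
blue scene 184 [202.4 274.5] [189, 265, 26, 16] [ 0.686 -0.132  0.05 ]
blue scene 363 [224.7 286. ] [215, 272, 19, 27] [ 0.6824 -0.0849  0.05  ]
blue scene 70 [227.4 304.3] [219, 300, 17, 9] [ 0.7077 -0.0526  0.05  ]
blue side 537 [436.9 288.2] [426, 273, 24, 31] [ 0.6707 -0.1087  0.05  ]
blue side 1682 [446.3 330.4] [424, 304, 46, 54] [ 0.657  -0.1774  0.05  ]
blue side 279 [439.3 367. ] [424, 357, 34, 17] [ 0.6305 -0.2251  0.05  ]
blue side 716 [416.3 405.9] [403, 381, 27, 43] [ 0.5904 -0.2662  0.05  ]
blue side 106 [412.9 430. ] [402, 424, 24, 11] [ 0.5787 -0.2909  0.05  ]
```

View pics/crop1.png

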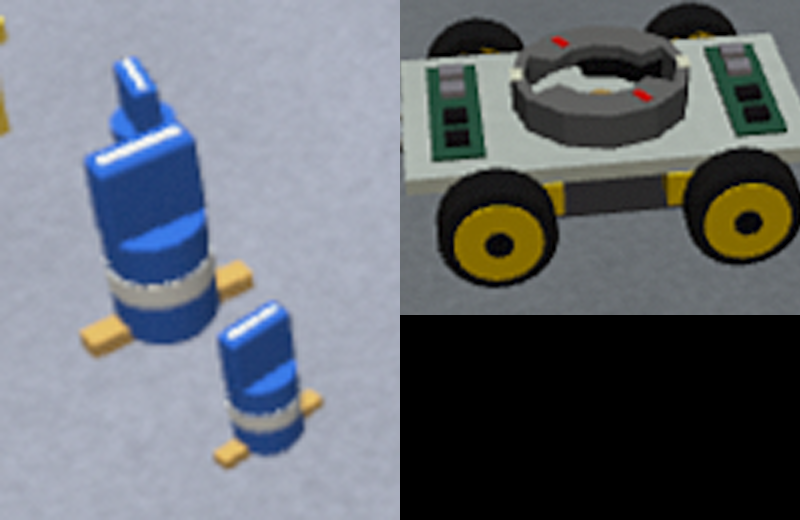

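The crop shows the large cell, lug span consistent with 76 mm, at about (0.651,-0.182) with its bar at -14.7°. The socket centre is at about (0.5555,0.2055) and the slots at about -1.8°. Both views agree within about 3 mm. Now moving above the cell.

```bash
python3 -m jog '[[-0.2,-0.036,0.015,0,0],[-0.2,-0.036,0.015,0,0],[-0.2,-0.036,0.015,0,0],[-0.2,-0.036,0.015,0,0],[-0.2,-0.036,0.015,0,0]]' 40; python3 -m jog '[[-0.2,0,0,0,-7],[-0.2,0,0,0,-7],[-0.2,0,0,0,-7],[-0.2,0,0,0,-7],[-0.2,0,0,0,-7]]'; python3 -m jog '[[-0.2,0,0,0,-7],[-0.2,0,0,0,-7],[-0.2,0,0,0,-7],[-0.2,0,0,0,-7],[-0.2,0,0,0,-7]]'; python3 -m jog '[[-0.2,0,0,0,-5.3],[-0.2,0,0,0,0],[-0.2,0,0,0,0]]'
python3 - <<'E'
from h import *
from scipy.spatial.transform import Rotation as R
c=snap('wrist','w1.png'); s=env.get_state()
q=s['orientation'];M=R.from_quat([q[1],q[2],q[3],q[0]]).as_matrix()
print(s['tcp_pos'],M.round(3).tolist(),s['joint_pos'])
print(proj(c,(.651,-.182,.092)))
E
```

```text
clock: 0.67
tcp_pos: [0.6505, -0.1816, 0.212]
orientation: [0.0, 0.707, 0.707, 0.0]
wrist_force: [0.8, 0.2, 0.6]
finger_gap: 0.0508
grip_force: 0.0
clock: 1.08
tcp_pos: [0.6499, -0.1803, 0.2115]
orientation: [-0.0, 0.459, 0.888, -0.0]
wrist_force: [-0.0, 0.1, -0.3]
finger_gap: 0.0512
grip_force: 0.0
clock: 1.5
tcp_pos: [0.6499, -0.18, 0.2117]
orientation: [-0.0, 0.171, 0.985, 0.0]
wrist_force: [-0.5, -0.2, -1.0]
finger_gap: 0.0513
grip_force: 0.0
clock: 1.75
tcp_pos: [0.65, -0.18, 0.2118]
orientation: [-0.0, 0.129, 0.992, 0.0]
wrist_force: [0.5, 0.1, 0.1]
finger_gap: 0.0512
grip_force: 0.0
[ 0.64998092 -0.17996608  0.2118653 ] [[-0.967, 0.256, -0.0], [0.256, 0.967, 0.0], [0.0, 0.0, -1.0]] [-3.89032174e-01  5.17899379e-01  3.54296975e-01  1.40741628e+00
  4.65478339e-05 -1.29885755e-01]
(np.float64(320.1410327055835), np.float64(228.59811878836666))
```

View pics/w1.png

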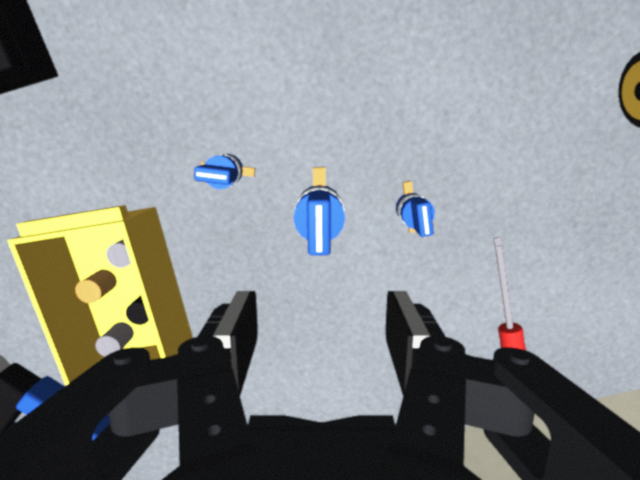

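The wrist view shows the bar vertical and centred at (318.5,228), against a predicted (320,229), midway between the fingers. Small cells stand at (215,173) and (418,212), clear of the fingers. Descending to grip.

```bash
python3 -m jog '[[-0.2,-0.0015,-0.0015,0.035,0],[-0.2,0,0,0.035,0],[-0.2,0,0,0.035,0],[-0.2,0,0,0.025,0],[-0.2,0,0,0.010,0]]'; python3 -m jog '[[-0.2,0,0,0,0],[1,0,0,0,0],[1,0,0,0,0],[1,0,0,0,0],[1,0,0,0,0]]' 50;  python3 -m jog '[[1,0,0,0,0],[1,0,0,0,0],[1,0,0,0,0]]' 50
```

```text
clock: 2.22
tcp_pos: [0.6482, -0.1807, 0.0671]
orientation: [-0.003, 0.129, 0.992, 0.001]
wrist_force: [-1.8, 0.8, -0.5]
finger_gap: 0.0513
grip_force: 0.0
clock: 2.63
tcp_pos: [0.6525, -0.1824, 0.0743]
orientation: [0.002, 0.128, 0.992, -0.001]
wrist_force: [0.3, 0.1, 0.3]
finger_gap: 0.0029
grip_force: 0.0
clock: 2.88
tcp_pos: [0.6515, -0.182, 0.0728]
orientation: [0.001, 0.128, 0.992, -0.0]
wrist_force: [0.1, 0.3, 2.7]
finger_gap: -0.0002
grip_force: 1.4
```

```bash
python3 - <<'E'
from h import *
a=snap('scene')['img'][60:340,100:400];b=snap('side')['img'][200:480,330:600]
o=np.zeros((560,1140,3),np.uint8);o[:,:600]=cv2.resize(a,None,fx=2,fy=2);o[:,600:]=cv2.resize(b,None,fx=2,fy=2)
cv2.imwrite('pics/g1.png',cv2.resize(o,(800,393),interpolation=cv2.INTER_AREA)[:,:,::-1])
E
```

```text
(no output)
```

View pics/g1.png

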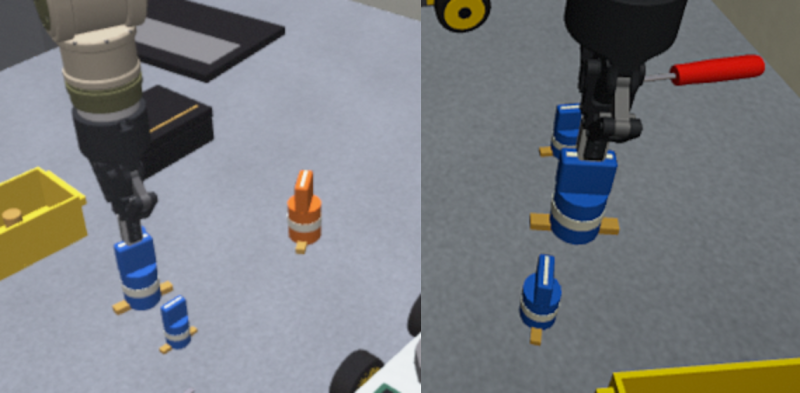

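```bash
python3 - <<'E'
from h import *
o=np.zeros((600,800,3),np.uint8)
s=env.get_state();p=s['tcp_pos'];print(p,env.tip_extent,s['finger_gap'],s['wrist_force'])
for i,n in enumerate(('scene','side')):
    c=snap(n);u,v=proj(c,p);u,v=int(u),int(v);print(n,u,v,proj(c,p-[0,0,.011]),proj(c,(.651,-.182,.092)),proj(c,(.651,-.182,0)))
    k=c['img'][v-75:v+75,u-50:u+50]; o[:,400*i:400*i+400]=cv2.resize(k,(400,600),interpolation=cv2.INTER_CUBIC)
    cv2.circle(o,(400*i+200,300),4,(255,0,0),1)
cv2.imwrite('pics/g2.png',o[:,:,::-1])
E
```

```text
[ 0.65153253 -0.18198653  0.07278468] 0.011 4.241482820033216e-06 [-0.63296252  0.03087847  4.29685588]
scene 195 240 (np.float64(196.58140005209304), np.float64(245.4740514969484)) (np.float64(194.22487076646968), np.float64(230.8123029248856)) (np.float64(201.83411867975778), np.float64(273.3107907320009))
side 446 321 (np.float64(444.78762758814406), np.float64(327.42319783097344)) (np.float64(448.39087145956694), np.float64(309.7024878689855)) (np.float64(436.8768520879255), np.float64(360.4597376524947))
```

View pics/g2.png

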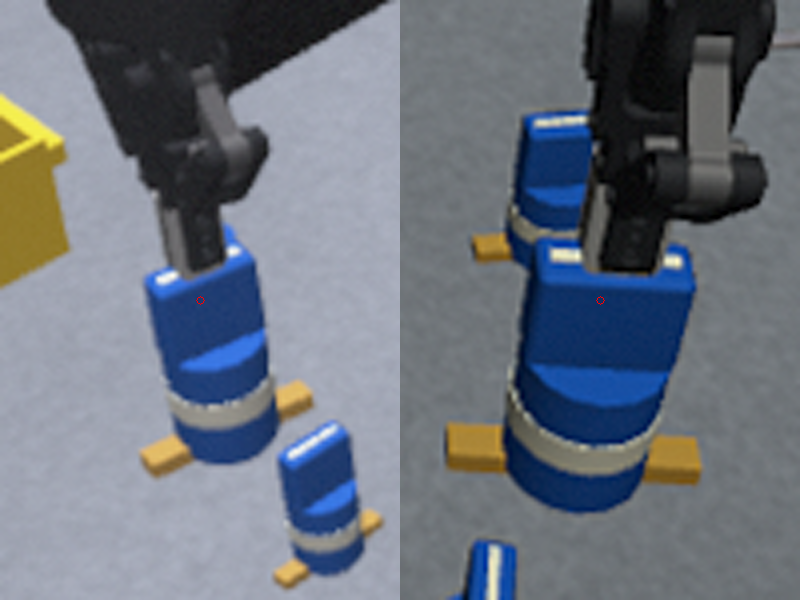

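```bash
python3 - <<'E'
from h import *
for n in('scene','side'):
    c=snap(n)
    for z in(.2133,.2003,.232): print(n,z,[np.round(proj(c,(.5746+d,0,z))).tolist() for d in(-.045,.045)])
snap('wrist','w2.png')
s=env.get_state();print(s['tcp_pos'],s['wrist_force'],s['finger_gap'],s['grip_force'])
E
```

```text
scene 0.2133 [[329.0, 173.0], [288.0, 201.0]]
scene 0.2003 [[329.0, 180.0], [288.0, 208.0]]
scene 0.232 [[329.0, 162.0], [287.0, 189.0]]
side 0.2133 [[314.0, 145.0], [385.0, 139.0]]
side 0.2003 [[314.0, 155.0], [385.0, 148.0]]
side 0.232 [[314.0, 131.0], [387.0, 125.0]]
[ 0.65151921 -0.18201918  0.07281032] [-1.18010271 -0.01907325  5.12776638] -0.0001410969370188339 2.7339549735188484
```

View pics/w2.png

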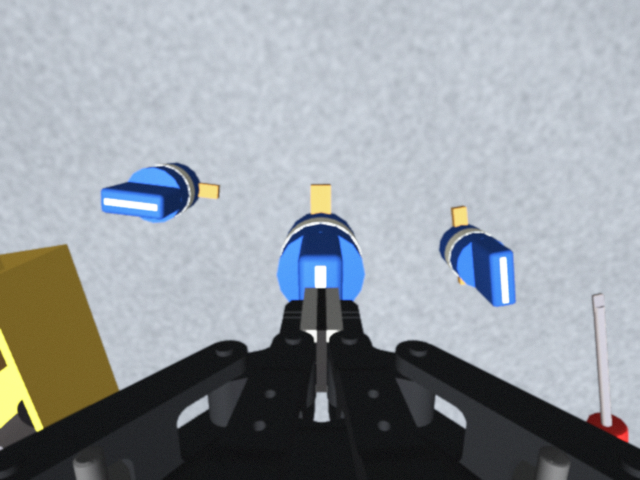

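The tips are shut on top of the bar at z≈0.092 while the TCP reads 0.073, and they also sat about 30 mm higher than stated in the start images. So the real tips lie about 19 mm behind the reported TCP. I'll lift, reopen, then go down 30 mm more.

```bash
python3 -m jog '[[1,0,0,-0.010,0],[1,0,0,-0.010,0],[-0.2,0,0,0,0],[-0.2,0,0,0,0],[-0.2,0,0,0,0]]' 50; python3 -m jog '[[-0.2,0,0,0,0],[-0.2,0,0,0.015,0],[-0.2,0,0,0.015,0],[-0.2,0,0,0.010,0],[-0.2,0,0,0.008,0]]';python3 -m jog '[[-0.2,0,0,0,0],[1,0,0,0,0],[1,0,0,0,0],[1,0,0,0,0],[1,0,0,0,0]]' 50;  python3 -m jog '[[1,0,0,0,0],[1,0,0,0,0],[1,0,0,0,0]]' 60
```

```text
clock: 3.65
tcp_pos: [0.6512, -0.1819, 0.0921]
orientation: [0.0, 0.128, 0.992, -0.0]
wrist_force: [0.1, 0.3, -0.6]
finger_gap: 0.0356
grip_force: 0.0
clock: 4.07
tcp_pos: [0.6502, -0.1815, 0.0423]
orientation: [-0.001, 0.128, 0.992, 0.0]
wrist_force: [-0.1, 0.9, -1.5]
finger_gap: 0.0508
grip_force: 0.0
clock: 4.48
tcp_pos: [0.6518, -0.1822, 0.0451]
orientation: [0.001, 0.128, 0.992, -0.0]
wrist_force: [-1.2, -0.9, 1.2]
finger_gap: 0.0173
grip_force: 49.4
clock: 4.73
tcp_pos: [0.6519, -0.1822, 0.0451]
orientation: [0.001, 0.128, 0.992, -0.0]
wrist_force: [-0.8, -0.5, 4.7]
finger_gap: 0.0169
grip_force: 59.3
```

```bash
python3 -m jog '[[1,0,0,-0.015,0],[1,0,0,-0.03,0],[1,0,0,-0.03,0],[1,0,0,-0.03,0],[1,0,0,-0.015,0]]'; python3 -m jog '[[1,0.008,0.0146,0,0],[1,0.016,0.0292,0,0],[1,0.016,0.0292,0,0],[1,0.016,0.0292,0,0],[1,0.016,0.0292,0,0]]';python3 -m jog '[[1,0.016,0.0292,0,0],[1,0.016,0.0292,0,0],[1,0.016,0.0292,0,0],[1,0.016,0.0292,0,0],[1,0.016,0.0292,0,0]]'; python3 -m jog '[[1,0.016,0.0292,0,0],[1,0.016,0.0292,0,0],[1,0.008,0.0146,0,-3],[1,0,0,0,-5],[1,0,0,0,-5]]'; python3 -m jog '[[1,0,0,0,0],[1,0,0,0,0],[1,0,0,0,0]]'
python3 - <<'E'
from h import *
from scipy.spatial.transform import Rotation as R
s=env.get_state();q=s['orientation'];M=R.from_quat([q[1],q[2],q[3],q[0]]).as_matrix()
print(s['tcp_pos'],M.round(3).tolist(),s['joint_pos'].round(2))
im={n:snap(n) for n in('wrist','side','scene')}
o=np.zeros((600,800,3),np.uint8);o[:300,:400]=cv2.resize(im['wrist']['img'],(400,300),interpolation=cv2.INTER_AREA)
o[300:,:400]=cv2.resize(im['side']['img'][70:220,220:420],(400,300));o[:600,400:]=cv2.resize(im['scene']['img'][180:390,345:485],(400,600))
cv2.imwrite('pics/s1.png',o[:,:,::-1])
E
```

```text
clock: 5.15
tcp_pos: [0.6519, -0.182, 0.1674]
orientation: [0.002, 0.128, 0.992, -0.0]
wrist_force: [0.6, 0.0, -1.4]
finger_gap: 0.0172
grip_force: 58.9
clock: 5.57
tcp_pos: [0.6135, -0.0351, 0.163]
orientation: [-0.001, 0.128, 0.992, 0.0]
wrist_force: [0.3, 0.5, -2.4]
finger_gap: 0.0171
grip_force: 58.9
clock: 5.98
tcp_pos: [0.573, 0.1266, 0.1632]
orientation: [-0.001, 0.128, 0.992, -0.0]
wrist_force: [1.5, 0.3, -2.2]
finger_gap: 0.0171
grip_force: 58.9
clock: 6.4
tcp_pos: [0.5529, 0.2074, 0.1631]
orientation: [-0.001, 0.011, 1.0, -0.0]
wrist_force: [0.3, -0.3, -3.0]
finger_gap: 0.0169
grip_force: 59.0
clock: 6.65
tcp_pos: [0.554, 0.2056, 0.1635]
orientation: [-0.0, 0.016, 1.0, -0.0]
wrist_force: [-0.3, 0.7, -2.2]
finger_gap: 0.0169
grip_force: 59.0
[0.55400425 0.20556413 0.16354802] [[-0.999, 0.032, -0.001], [0.032, 0.999, -0.0], [0.001, -0.0, -1.0]] [ 0.22  0.36 -0.    1.21  0.    0.25]
```

View pics/s1.png

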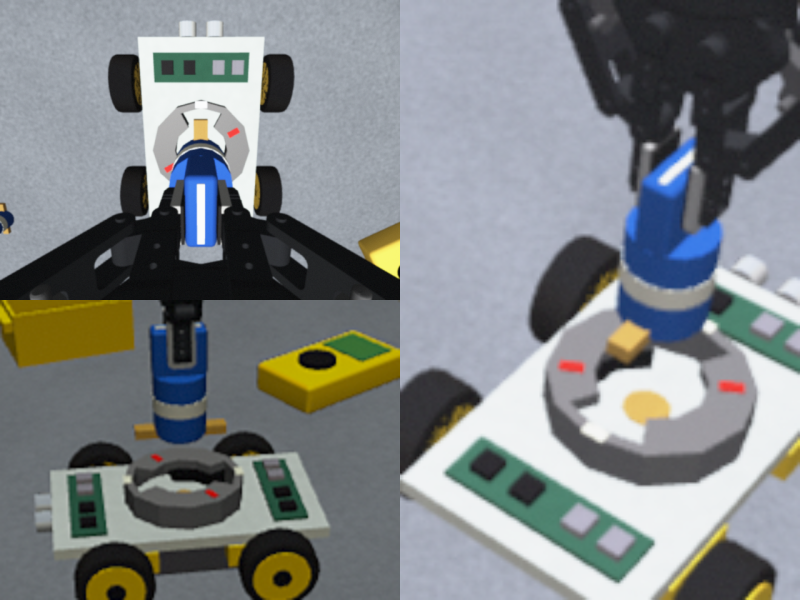

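The cell is in the grip, upright over the socket, with its lugs along the slots. One numeric check of cell against socket before inserting.

```bash
python3 - <<'E'
from h import *
def bl(c,lo,hi,box,z,nm,mn=12):
    x0,y0,x1,y1=box; h=cv2.cvtColor(c['img'],cv2.COLOR_RGB2HSV);m=cv2.inRange(h,np.array(lo),np.array(hi));k=np.zeros_like(m);k[y0:y1,x0:x1]=m[y0:y1,x0:x1]
    N,_,s,ce=cv2.connectedComponentsWithStats(k)
    for i in range(1,N):
        if s[i][4]>=mn: print(nm,s[i][4],ce[i].round(1),ray(c,*ce[i],z).round(4))
B=((12,100,90),(28,255,255));Rd=((0,120,100),(8,255,255))
s=snap('side');bl(s,*B,(285,120,340,145),.1235,'side lug')
w=snap('wrist');bl(w,*Rd,(240,150,420,300),.078,'wrist red');bl(w,*B,(300,180,345,225),.1255,'wrist lug')
c=snap('scene');bl(c,*Rd,(390,280,480,350),.078,'scene red');bl(c,*B,(410,285,440,310),.1235,'scene lug')
E
```

```text
side lug 75 [327.6 132.7] [0.5837 0.2017 0.1235]
side lug 76 [292.2 135.2] [0.5244 0.2035 0.1235]
wrist red 163 [373.2 211.2] [0.5364 0.2394 0.078 ]
wrist red 110 [270.  267.8] [0.5737 0.1689 0.078 ]
wrist lug 694 [321. 207.] [0.5234 0.2054 0.1255]
scene red 23 [404.7 307.8] [0.5737 0.1717 0.078 ]
scene red 25 [460.4 314.9] [0.537  0.2399 0.078 ]
scene lug 135 [424.2 299.4] [0.5846 0.2054 0.1235]
```

```bash
python3 -m jog '[[1,-0.001,0.0,0.015,0],[1,0,0,0.012,0],[1,0,0,0.008,0],[1,0,0,0.004,0],[1,0,0,0.004,0]]'; python3 -m jog '[[1,0,0,0.004,0],[1,0,0,0.004,0],[1,0,0,0.004,0],[1,0,0,0.004,0],[1,0,0,0,0]]'; 
```

```text
clock: 7.37
tcp_pos: [0.5551, 0.2057, 0.1206]
orientation: [-0.0, 0.015, 1.0, -0.0]
wrist_force: [0.3, 0.6, -2.4]
finger_gap: 0.0169
grip_force: 59.0
clock: 7.78
tcp_pos: [0.5549, 0.2057, 0.1042]
orientation: [-0.0, 0.015, 1.0, -0.0]
wrist_force: [-0.3, -0.2, -2.6]
finger_gap: 0.0167
grip_force: 59.0
```

```bash
python3 -m jog '[[1,0,0,0.001,0],[1,0,0,0.001,0],[1,0,0,0.001,0],[1,0,0,0.001,0],[1,0,0,0,0]]'
```

```text
clock: 8.2
tcp_pos: [0.5555, 0.2058, 0.1012]
orientation: [0.0, 0.015, 1.0, 0.0]
wrist_force: [0.4, -0.4, -3.9]
finger_gap: 0.0173
grip_force: 59.1
```

```bash
python3 -m jog '[[1,0,0,0.001,0],[1,0,0,0,0],[1,0,0,0,0]]'; python3 -m jog '[[1,0,0,0,6],[1,0,0,0,6],[1,0,0,0,6],[1,0,0,0,6],[1,0,0,0,6]]'
```

```text
clock: 8.45
tcp_pos: [0.5555, 0.2058, 0.1011]
orientation: [0.001, 0.015, 1.0, 0.0]
wrist_force: [-1.9, -0.4, 6.0]
finger_gap: 0.0169
grip_force: 59.9
clock: 8.87
tcp_pos: [0.5565, 0.206, 0.1011]
orientation: [0.001, 0.276, 0.961, 0.001]
wrist_force: [-0.1, 0.5, 3.5]
finger_gap: 0.0167
grip_force: 59.9
```

On the floor (upward force), and turning freely. Second half of the twist, about 59° in all.

```bash
python3 -m jog '[[1,0,0,0,6],[1,0,0,0,6],[1,0,0,0,6],[1,0,0,0,6],[1,0,0,0,5]]'; python3 -m jog '[[1,0,0,0,0],[1,0,0,0,0],[0,0,0,0,0],[-0.2,0,0,0,0],[-0.2,0,0,0,0]]'; python3 -m jog '[[-0.2,0,0,0,0],[-0.2,0,0,0,0],[-0.2,0,0,-0.01,0],[-0.2,0,0,-0.02,0],[-0.2,0,0,-0.03,0]]'; python3 -m jog '[[-0.2,0,0,-0.03,0],[-0.2,0,0,-0.03,0],[-0.2,0,0,0,0],[-0.2,0,0,0,0]]'
python3 - <<'E'
from h import *
im={n:snap(n) for n in('wrist','side','scene')}
o=np.zeros((600,800,3),np.uint8);o[:300,:400]=cv2.resize(im['wrist']['img'],(400,300),interpolation=cv2.INTER_AREA)
o[300:,:400]=cv2.resize(im['side']['img'][70:220,220:420],(400,300));o[:600,400:]=cv2.resize(im['scene']['img'][180:390,345:485],(400,600))
cv2.imwrite('pics/s2.png',o[:,:,::-1])
E
```

```text
clock: 9.28
tcp_pos: [0.5565, 0.2059, 0.101]
orientation: [0.001, 0.507, 0.862, 0.001]
wrist_force: [-0.5, -0.4, 3.6]
finger_gap: 0.0168
grip_force: 59.9
clock: 9.7
tcp_pos: [0.5549, 0.2057, 0.0995]
orientation: [-0.0, 0.505, 0.863, -0.0]
wrist_force: [-1.8, -0.2, -0.4]
finger_gap: 0.0511
grip_force: 0.0
clock: 10.12
tcp_pos: [0.5533, 0.2053, 0.1585]
orientation: [-0.002, 0.505, 0.863, -0.002]
wrist_force: [-0.2, 0.6, 0.3]
finger_gap: 0.0508
grip_force: 0.0
clock: 10.45
tcp_pos: [0.5568, 0.2062, 0.223]
orientation: [0.002, 0.505, 0.863, 0.002]
wrist_force: [-0.2, 0.4, -1.3]
finger_gap: 0.0514
grip_force: 0.0
```

View pics/s2.png

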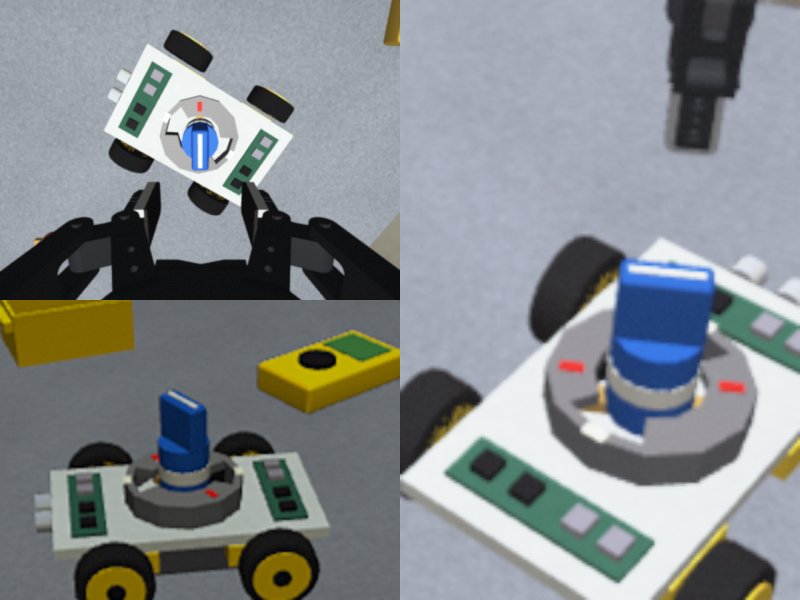

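The cell stands upright and centred, with its bar lined up with the red marks and its lugs under the rim. The gripper is clear of it.

```bash
python3 -c "
from workcell import env
print(env.hand_in())"
```

```text
the job is handed in; nothing more can be done
None
```

I fitted the blue power cell on the socket floor, twisted it about 59° clockwise under the rim, released it and handed the job in; the last pictures show it upright and locked, I never went near the orange cell, and hand-in returned no verdict.

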